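# Feed two caps from the gravity cap feeder

## Robot

A 6-joint arm with a two-finger parallel gripper is mounted at the origin on a cart in front of the work surface, level with it; the furniture and walls round the work are solid. World frame = base frame: x ahead of the robot, y to its left, z up, the work surface at z = 0. Lengths are in m, angles in rad, forces in N, time in s.
With the tool pointing down it reaches from about 0.275 to 0.875 m from the base axis. Payload 12.5 kg.
Tool frame: the origin (TCP) lies on the centre line of the jaws, within the pads' length; the fingertips stand r.finger_overhang ahead of it and the grasp point (between the pads) lies 3 mm ahead of it (r.finger_overhang is the distance from the TCP to the fingertips, in m); z points along the fingers, y is the line along which they close (so a half turn about z gives the same grasp; the last joint's range is limited). The gripper opens to 85 mm and grips with 20 to 120 N. Pads are 22 mm wide; open, the fingers measure 114 mm over their backs; the gripper's body (76 mm by 85 mm) begins 54 mm behind the grasp point. The pads swing forward as they close: fully open they stand 13 mm farther back than shut.
Start: joints at [1.155, 0.351, 1.652, -0, 1.139, -0.085], TCP at [0.179, 0.52, 0.253] pointing down, gripper open.
Joint ranges: [-2.75, 2.75], [-0.79, 2.1], [0.01, 2.65], [-1.57, 4.71], [0.07, 3.14], [-2.87, 2.87]. Speed limits (rad/s): [2.22, 2.22, 2.79, 3.14, 3.14, 3.14].

## Interface

Orientations are given as a unit quaternion [x, y, z, w].
In Python, from cell import r, optics gives the robot as it stands. The module is installed in compiled form; this text tells all that it offers. Calls block until the motion is done:
- r.move_to(position, orientation): joint-space move of the TCP to a pose.
- r.move_linear(position, rot=None, vel=0.15): straight line of the TCP; rot=None keeps the orientation; vel is the mean speed in m/s.
- r.set_joints(angles): joint-space move.
- r.set_gripper(opening, squeeze=None): opening from 0.0 (shut) to 1.0 (fully open); squeeze is the grip in N (None keeps the last); returns when the fingers have stopped.
- r.sleep(seconds).
- r.inverse_kinematics(position, orientation): joint angles nearest the present ones, or None.
- optics.get_image(name): name is "scene" or "top" or "wrist"; returns a dict with "pixels" (420x560x3 uint8, red, green, blue), "depth" (420x560 float32, m along the optical axis (not along the pixel's ray), 0 where there is no reading), "fx", "fy", "cx", "cy" (pixels), "camera_from_world" (4x4, takes a point from world to camera coordinates); the wrist camera has in their place "mount" (4x4, takes a point from camera to tool coordinates, whose origin is the TCP and whose axes are the flange's). Camera axes: x right, y down, z forward; pixel columns grow to the right and rows downward; lengths in m; the calibration is good to about 2 mm. A picture is of the moment at which its call begins: read the wrist's pose just before it.
A pose or a line that the arm cannot do raises r.PlanningError and nothing moves.
- r.hand_in(): hands the job in; it is judged then, once.
Readings, each from a call of its own:
- r.current_t(): time.
- r.current_q(): joint angles.
- r.current_qvel(): joint speeds.
- r.current_effort(): joint torques, N m.
- r.current_tool_pos(): TCP position.
- r.current_ee_rot(): TCP orientation.
- r.current_contact_force(): force on the tool from outside, world axes, zero at the start.
- r.current_torque(): the same for the moment, N m.
- r.current_opening(): opening from 0.0 (shut) to 1.0 (fully open).
- r.current_finger_force(): force on a finger pad.
Only numpy, scipy, OpenCV 4.12 (cv2) and the standard library are available. Lean on these libraries where they do the work, as an engineer would, in place of code of your own. Each camera call takes 0.05 s, during which the arm holds its last target. There are 200 camera calls.

## Task

Feed two black bottle caps out of the cap feeder, one after the other: press the red paddle down with the fingertips until the yellow gate at the other end of the rocker lifts and one cap rolls down into the low trough, let the paddle spring right back up so that the next cap rolls up to the gate, then press it once more and let go. Finish with two caps at rest in the trough, the gate down again and the other two caps waiting behind it. Do not touch or lift the caps or the gate, and leave everything else on the worktop where it stands.

Things in the scene. Friction and masses are not known exactly. Their poses are not given: they have to be found in the camera images.
- feeder: Cap feeder, fixed: narrow steel lane on a grey stand 362 mm long (its y) by 85 mm (its x). Origin: centre of the stand's underside, on the worktop. y points along the lane to its high end (left at yaw 0), x across it, away from the robot, z up. The lane floor slopes 12 deg down toward -y, from z 107 mm at y +181 to z 30 mm at y -181. Highest point, its upper end: z 158 mm.
- trough (a point): Floor of the open pick-up trough below the gate, 27 mm wide inside, walls 20 mm, feeder y = -181 to -75 mm, with a stop at its low end; just two caps fit in. This point lies on its centre line. Above the gate the lane's walls are 46 mm high, the one on the -x side clear plastic.
- axle (a point): Middle of the rocker's axle, which runs along the feeder's x over the lane, at (0, -33, 133) mm in the feeder's frame, between two dark cheeks that reach z = 151 mm.
- rocker (a joint): Rocker about the axle: 0 at rest (paddle up, gate down), 0.74 rad at the firm stop. Pressing takes 2 N at first, 4.5 N at the stop; a spring returns it. From 0.6 rad on the gate lets the first cap go; by then a catch finger on the upper arm has dropped in and holds the next. A freed cap rolls down in about 1 s; with the rocker back at 0 the next reaches the gate in about 1 s.
- paddle (a point): Centre of the top of the red ribbed paddle, 40 x 40 mm, on the hand lever outside the clear wall (feeder's -x side), 16 mm clear of it. At rest at (-54, 47, 180) mm in the feeder's frame, sloping up toward +y by 0.37 rad; fully pressed at (-54, 58, 113) mm, sloping down toward +y by 0.37 rad; it moves on a circle about the axle. Only the worktop is under it.
- cap_a: First black bottle cap, leaning on the gate: 56 mm diameter, 24 mm thick, 30 g, standing on edge. Origin: centre of its face on the feeder's -x side, on its rolling axis. At the start near y = -25 mm in the feeder's frame; in the trough the first cap rests near y = -157 mm, the second near -103 mm.
- cap_b: Second black bottle cap in the lane, counted from the gate: 56 mm diameter, 24 mm thick, 30 g, standing on edge. Origin: centre of its face on the feeder's -x side, on its rolling axis. At the start its y in the feeder's frame is about +30 mm.
- cap_c: Third black bottle cap in the lane, counted from the gate: 56 mm diameter, 24 mm thick, 30 g, standing on edge. Origin: centre of its face on the feeder's -x side, on its rolling axis. At the start its y in the feeder's frame is about +85 mm.
- cap_d: Fourth black bottle cap in the lane, counted from the gate: 56 mm diameter, 24 mm thick, 30 g, standing on edge. Origin: centre of its face on the feeder's -x side, on its rolling axis. At the start its y in the feeder's frame is about +139 mm.
- tea_tin: Bystander: green-lidded tea tin, 74 mm across, 92 mm tall. Origin: centre of its underside. Leave it alone.
- tea_strainer: Bystander: round steel mesh tea strainer, 82 mm across, 61 mm tall. Origin: centre of its underside. Leave it alone.
- cap_grey: Bystander: loose dark grey bottle cap lying flat, 69 mm across, 24 mm high. Origin: centre of its underside. Leave it alone.
- ball_valve: Bystander: brass ball valve with a red lever, 115 mm long, 49 mm high. Origin: centre of its underside. Leave it alone.
- ptfe_tape: Bystander: white roll of tape lying flat, 52 mm across, 15 mm high. Origin: centre of its underside. Leave it alone.
- flask: Bystander: dark green steel drinking flask, 72 mm across, 260 mm tall. Origin: centre of its underside. Leave it alone.
- glass_bottle: Bystander: clear drinking bottle with a white lid, 61 mm across, 196 mm tall. Origin: centre of its underside. Leave it alone.
- gate_edge (a point): Middle of the lower edge of the yellow gate blade, 18 mm wide, 4 mm thick, which hangs from the rocker's lower arm into the lane in front of the first cap, 30 mm from the axle down the lane and 38 mm nearer the lane floor; it swings up as the paddle goes down. Not to be touched.

How it is judged:
On the way, in this order (a step that is already met when the one before it is completed fails the run):
1. the first cap is in the trough, the other three are still above the gate (y of cap_a in the frame of feeder between -0.18 and -0.085 m and x of cap_a in the frame of feeder between -0.03 and 0.01 m and z of cap_a in the frame of feeder below 0.09 m and y of each of cap_b, cap_c, cap_d in the frame of feeder above -0.048 m and x of cap_b in the frame of feeder between -0.03 and 0.01 m and z of each of cap_b, cap_c, cap_d in the frame of feeder above 0.08 m and x of cap_c in the frame of feeder between -0.03 and 0.01 m and x of cap_d in the frame of feeder between -0.03 and 0.01 m), for 0.2 s.
2. the second cap is in the trough as well, the last two are still above the gate (y of cap_a in the frame of feeder between -0.18 and -0.085 m and x of cap_a in the frame of feeder between -0.03 and 0.01 m and z of each of cap_a, cap_b in the frame of feeder below 0.09 m and y of cap_b in the frame of feeder between -0.18 and -0.085 m and x of cap_b in the frame of feeder between -0.03 and 0.01 m and y of each of cap_c, cap_d in the frame of feeder above -0.048 m and x of cap_c in the frame of feeder between -0.03 and 0.01 m and z of each of cap_c, cap_d in the frame of feeder above 0.08 m and x of cap_d in the frame of feeder between -0.03 and 0.01 m), for 0.2 s.
At the end, for the whole second after the job is handed in: the first two caps lie at rest in the trough (origins between y = -180 and -85 mm in the feeder's frame, within the lane), the other two are at rest in the lane above the gate (y over -48 mm), and the rocker is back at rest (under 0.06 rad) (all of step 2 and value of joint rocker below 0.06 rad and linear speed of each of cap_a, cap_b, cap_c, cap_d below 0.03 m/s); the robot touches nothing.
It fails at once if a cap is touched by the robot (contact force between any of the fingers, the arm and cap_a above 0.3 N or contact force between any of the fingers, the arm and cap_b above 0.3 N or contact force between any of the fingers, the arm and cap_c above 0.3 N or contact force between any of the fingers, the arm and cap_d above 0.3 N).
It fails at once if the gate is touched by the robot (contact force between any of the fingers, the arm and gate_blade above 0.3 N or contact force between any of the fingers, the arm and gate_lip above 0.3 N).
It fails at once if a cap is lifted out of the lane (z of any of cap_a, cap_b, cap_c, cap_d in the frame of feeder above 0.145 m).
It fails at once if something else on the worktop is moved by more than 15 mm (distance of any of tea_tin, tea_strainer, cap_grey, ball_valve, ptfe_tape, flask, glass_bottle from where it was at the start of the episode above 0.015 m).
It also fails if it takes over 54 s, if anything falls off the work surface, if the arm or the gripper's body presses on something with over 40 N, if the wrist force passes 120 N, or if a joint passes its speed limit or range.

## Working session

There is one attempt and no reset: what is moved stays moved. The work goes in short steps, each a Python script; the robot and the scene stay as the last script left them, time stands still between calls to the robot, and variables do not carry over. Pictures are saved under pics/ and viewed, at most 10 in all, crops included, and the job is handed in when it is done.

```bash
mkdir -p pics; cat > h.py <<'E'
import numpy as np, cv2
from cell import r, optics
def pts(im):
    d=im["depth"];v,u=np.indices(d.shape)
    P=np.stack([(u-im["cx"])/im["fx"]*d,(v-im["cy"])/im["fy"]*d,d,np.ones_like(d)],-1)
    return (P@np.linalg.inv(im["camera_from_world"]).T)[...,:3]
def save(n,im): cv2.imwrite(f"pics/{n}.png",im["pixels"][...,::-1])
E
python3 - <<'E'
from h import *
for n in("scene","top"):
    im=optics.get_image(n);save(n+"0",im);np.savez(n+"0.npz",**im)
    P=pts(im);p=im["pixels"].astype(int)
    for c,m in(("red",(p[...,0]>130)&(p[...,1]<70)&(p[...,2]<70)),("yel",(p[...,0]>150)&(p[...,1]>120)&(p[...,2]<80))):
        m&=im["depth"]>0
        k,l,s,ce=cv2.connectedComponentsWithStats(m.astype(np.uint8))
        for i in range(1,k):
            if s[i,4]>30: print(n,c,s[i],ce[i],np.median(P[l==i],0),P[l==i].min(0),P[l==i].max(0))
print(r.finger_overhang,r.current_t(),r.current_ee_rot())
E
```

```text
top red [242 252  12  13  79] [247.7721519  258.56962025] [0.45398545 0.10297456 0.17899732] [0.43713707 0.08569122 0.16563505] [0.47720499 0.12222119 0.18954458]
top yel [540 243  16   6  47] [547.55319149 245.74468085] [ 0.56819698 -1.45171553 -0.82273921] [ 0.5510757  -1.49526716 -0.84847691] [ 0.58309501 -1.40052673 -0.68898449]
top yel [ 481  245   74  175 3227] [517.29625039 334.64456151] [ 0.09077925 -1.27713471 -0.82569606] [-0.34790418 -1.49213361 -0.85483664] [ 0.57170618 -1.06949777 -0.79812691]
0.022 0.1 [ 1.64673219e-01  9.86348030e-01 -5.22190492e-04 -1.52051666e-04]
```

```bash
python3 - <<'E'
import cv2
for n in("scene","top"):
    a=cv2.imread(f"pics/{n}0.png"); cv2.imwrite(f"pics/{n}0b.png",cv2.resize(a,(800,600),interpolation=2))
E
```

```text
(no output)
```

View pics/scene0b.png

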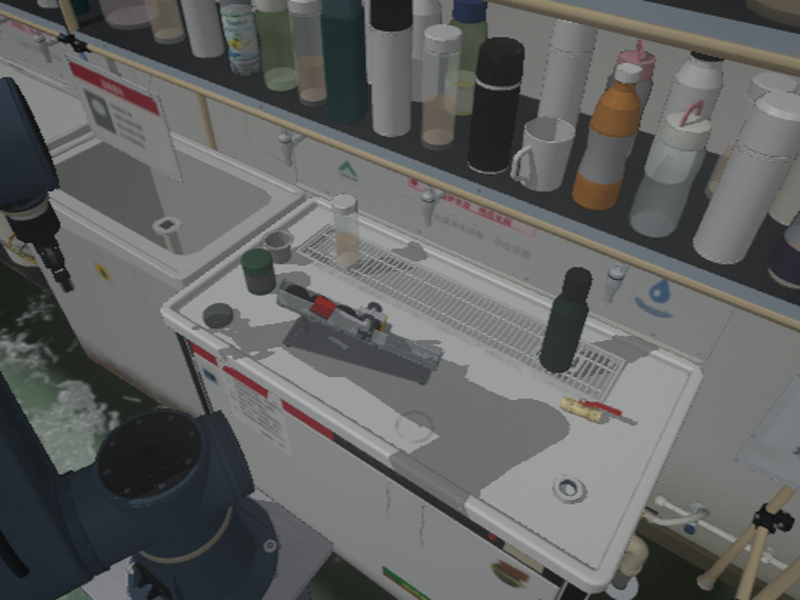

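View pics/top0b.png

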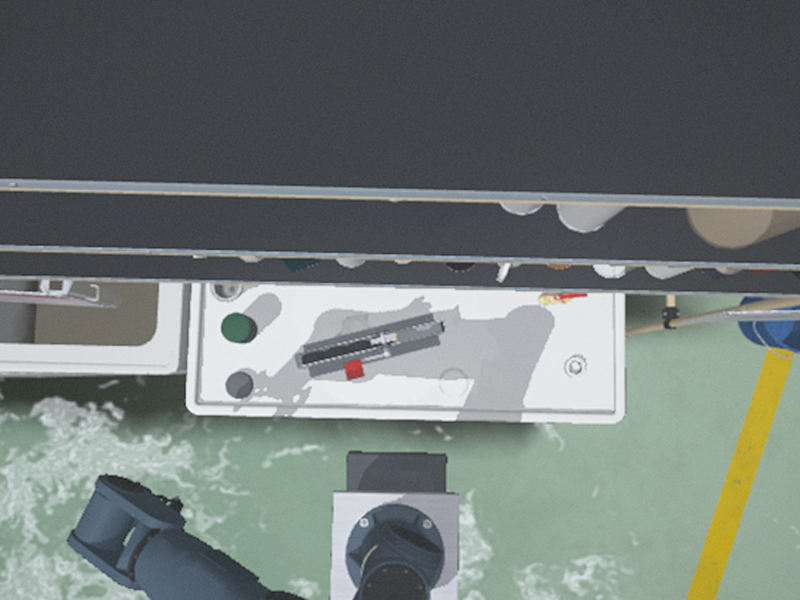

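The scene view shows the feeder in the middle of the worktop, with the red paddle at (322,306). In the top view the paddle is at (354,369), and the lane runs from its high end at (300,358) to its low end at (443,327), so yaw is about +0.21 rad. Next I fit the pose from depth.

```bash
python3 - <<'E'
from h import *
from scipy.optimize import least_squares
im=dict(np.load("top0.npz"));P=pts(im).reshape(-1,3);p=im["pixels"].astype(int).reshape(-1,3)
red=(p[:,0]>110)&(p[:,1]<80)&(p[:,2]<80)
box=(P[:,0]>.38)&(P[:,0]<.68)&(P[:,1]>-.2)&(P[:,1]<.27)&(P[:,2]>.02)&(P[:,2]<.22)
A=P[box&~red]
for lo in(.02,.03):
    B=A[A[:,2]>lo]
    print(len(B),cv2.minAreaRect((B[:,:2]*1000).astype(np.float32)))
R=P[box&red];print("paddle",len(R),R.mean(0),(R.max(0)+R.min(0))/2)
print(cv2.minAreaRect((R[:,:2]*1000).astype(np.float32)))
# pose from paddle + yaw
pd=(R.max(0)+R.min(0))[:2]/2
for yaw in(.19,.21,.23):
    c,s=np.cos(yaw),np.sin(yaw);M=np.array([[c,-s],[s,c]]);print(yaw,"origin",pd-M@[-.054,.047])
im=dict(np.load("scene0.npz"));P=pts(im).reshape(-1,3);p=im["pixels"].astype(int).reshape(-1,3)
red=(p[:,0]>1.8*p[:,1])&(p[:,0]>70)&(P[:,2]>.1)&(P[:,2]<.22)&(abs(P[:,0]-.455)<.05)&(abs(P[:,1]-.1)<.05)
R=P[red];print("scene",len(R),R.mean(0),(R.max(0)+R.min(0))/2)
E
```

```text
1265 ((508.51861572265625, 64.4384765625), (111.3296127319336, 372.9808654785156), 19.008764266967773)
1228 ((499.18505859375, 62.00431823730469), (94.82920837402344, 373.2696838378906), 17.23960304260254)
paddle 121 [0.45663157 0.10415238 0.17895142] [0.45717103 0.1039562  0.17948493]
((456.5906677246094, 104.1294937133789), (37.26729965209961, 33.91758728027344), 11.486499786376953)
0.19 origin [0.51907563 0.06800038]
0.21 origin [0.51978231 0.06924558]
0.23 origin [0.52046396 0.07050467]
scene 152 [0.45601344 0.10423643 0.18001889] [0.45633308 0.10482506 0.17843261]
```

```bash
cat >> h.py <<'E'
YAW=.2;c,s=np.cos(YAW),np.sin(YAW)
PAD=np.array([.4566,.104,.179])
a=(YAW+np.pi/2)/2; Q=[np.cos(a),np.sin(a),0,0]
YF=np.array([-s,c,0])
def tip(th):
    y=.080*np.cos(th)+.047*np.sin(th)-.080; z=.047*np.cos(th)-.080*np.sin(th)-.047
    return PAD+y*YF+[0,0,z+.011*abs(np.tan(.37-th))]
def tcp(th,up=0): return tip(th)+[0,0,r.finger_overhang+up]
E
python3 - <<'E'
from h import *
print(r.inverse_kinematics(tcp(0,.08),Q),r.inverse_kinematics(tcp(.74),Q))
r.set_gripper(0.0); print(r.finger_overhang,r.current_opening())
p=r.current_tool_pos(); r.move_linear([p[0],p[1],.32],vel=.25)
r.move_to(tcp(0,.08),Q)
r.move_linear(tcp(0,.02),vel=.15)
print(r.current_t(),r.current_tool_pos(),r.current_contact_force())
save("s1",optics.get_image("scene"))
import cv2
a=cv2.imread("pics/s1.png")[170:290,170:330];cv2.imwrite("pics/s1c.png",cv2.resize(a,(800,600),interpolation=2))
E
```

```text
[ 1.24489420e-01  1.65583175e-01  1.81347615e+00 -4.44089210e-16
  1.16253332e+00 -7.55105795e-02] [ 1.47543628e-01  3.71268740e-01  1.95868822e+00 -4.44089210e-16
  8.11635691e-01 -5.24563719e-02]
0.022 -0.003703593808197347
3.6583 [0.45689127 0.10434418 0.22585069] [-0.0458044  -0.1622569   0.69469705]
```

View pics/s1c.png

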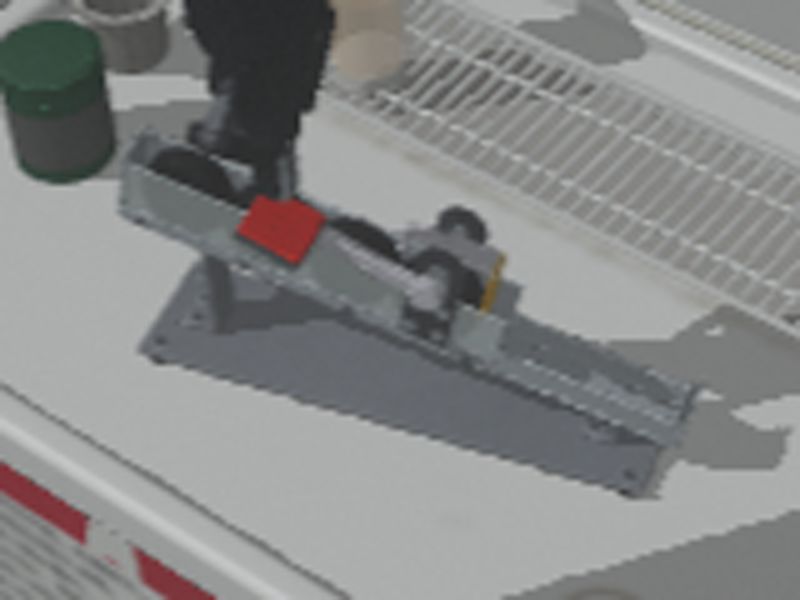

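The shut fingertips are at crop (275,190), directly above the paddle at (282,230). The gate is down at (495,280), so I'll press.

```bash
cat >> h.py <<'E'
def press(fmax=8):
    r.move_linear(tcp(0,.006),vel=.1); f0=r.current_contact_force()[2]
    for th in np.arange(0.04,.77,.06):
        r.move_linear(tcp(th),vel=.08)
        f=r.current_contact_force()[2]-f0
        print(round(th,2),round(f,1),end=" | ")
        if f>fmax: break
    print(r.current_t(),r.current_tool_pos())
    return th
def release(th):
    for t in np.arange(th,0,-.15): r.move_linear(tcp(t),vel=.15)
    r.move_linear(tcp(0,.025),vel=.15)
def crop(n):
    a=optics.get_image("scene")["pixels"][170:290,170:330,::-1]
    cv2.imwrite(f"pics/{n}.png",cv2.resize(a,(800,600),interpolation=2))
E
python3 - <<'E'
from h import *
th=press(); r.sleep(1.2); crop("p1"); print(r.current_contact_force(),r.current_t())
E
```

```text
0.04 1.0 | 0.1 0.8 | 0.16 0.8 | 0.22 -0.2 | 0.28 0.9 | 0.34 0.4 | 0.4 7.2 | 0.46 12.2 | 6.025 [0.45443231 0.11609714 0.16226735]
[-2.01439597 -2.46810521 12.36518935] 7.275
```

View pics/p1.png

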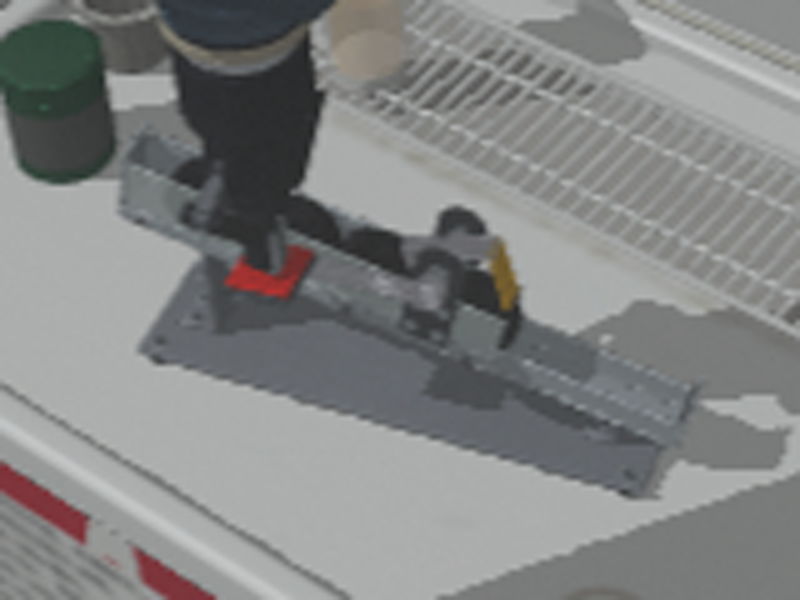

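Part-way down the force rose to 12 N, which is more than the spring accounts for. The paddle is at (268,272), the gate is partly up at (503,275), and the first cap is still held at (495,305). A light grey part beside the fingers at (205,190) may be touching the wall, so I'll check that.

```bash
python3 - <<'E'
from h import *
from scipy.spatial.transform import Rotation as Ro
im=optics.get_image("scene");P=pts(im)
O=np.array([.5194,.0686,0]);M=np.array([[c,-s,0],[s,c,0],[0,0,1]])
F=(P-O)@M*1000
for v,u in((200,211),(205,212),(208,211),(210,210),(213,208),(216,220),(222,222),(222,226),(224,217),(225,230),(227,222),(200,217),(195,212)):
    print(v,u,F[v,u].round(),im["pixels"][v,u])
p=im["pixels"].astype(int);red=(p[...,0]>100)&(p[...,0]>2.2*p[...,1])&(abs(F[...,0]+54)<30)&(abs(F[...,1]-50)<40)
R=F[red];A=np.c_[R[:,:2],np.ones(len(R))];k=np.linalg.lstsq(A,R[:,2],rcond=None)[0];print("paddle",len(R),R.mean(0),"slopes",k[:2],R.min(0),R.max(0))
print("tcp",((r.current_tool_pos()-O)@M*1000).round(),r.current_contact_force(),r.current_torque())
w=optics.get_image("wrist");big=np.zeros((420,800,3),np.uint8)
big[:,:560]=w["pixels"];big[:180,560:]=cv2.resize(np.load("scene0.npz")["pixels"][170:290,170:330],(240,180),interpolation=2)
big[200:380,560:]=cv2.resize(im["pixels"][170:290,170:330],(240,180),interpolation=2)
cv2.imwrite("pics/w1.png",big[...,::-1])
E
```

```text
200 211 [-92.  65. 261.] [48 49 51]
205 212 [-95.  63. 246.] [83 85 89]
208 211 [-103.   61.  243.] [ 93  97 100]
210 210 [-105.   64.  236.] [ 93  96 100]
213 208 [-115.   65.  232.] [71 74 76]
216 220 [-81.  51. 196.] [47 48 48]
222 222 [-70.  54. 159.] [50 51 53]
222 226 [-52.  52. 143.] [75 72 72]
224 217 [-65.  75. 138.] [161  52  50]
225 230 [-54.  38. 139.] [71 63 64]
227 222 [-73.  54. 141.] [160  50  49]
200 217 [-88.  49. 263.] [45 46 48]
195 212 [-93.  60. 282.] [47 48 50]
paddle 69 [-63.72230219  55.53063423 140.71893401] slopes [-0.05463222 -0.09539375] [-77.47308869  38.56933637 136.35529298] [-35.8097792   77.65207816 146.10844091]
tcp [-54.  59. 162.] [-1.79424204 -3.43278294 12.46708103] [-0.54014566  0.25220493 -0.03459997]
```

View pics/w1.png

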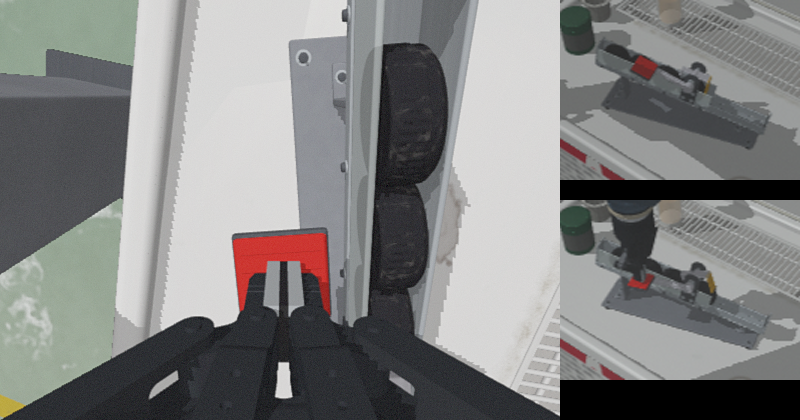

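Nothing but the fingertips is near the feeder. The paddle slope gives θ≈0.46, so the resistance is in the rocker itself. I'll zoom in on the gate and catch.

```bash
python3 - <<'E'
from h import *
im=optics.get_image("scene")
z=np.load("scene0.npz")["pixels"]
f=lambda p:cv2.resize(p[200:250,222:288],(792,600),interpolation=cv2.INTER_CUBIC)
a=np.hstack([cv2.resize(x[202:247,225:285],(400,300),interpolation=cv2.INTER_CUBIC) for x in(z,im["pixels"])])
cv2.imwrite("pics/g1.png",cv2.convertScaleAbs(a[...,::-1],alpha=1.7))
O=np.array([.5194,.0686,0]);M=np.array([[c,-s,0],[s,c,0],[0,0,1]])
for n,i in(("0",dict(np.load("scene0.npz"))),("1",im)):
    F=(pts(i)-O)@M*1000;p=i["pixels"].astype(int)
    yel=(p[...,0]>1.6*p[...,2])&(p[...,1]>1.25*p[...,2])&(abs(F[...,1]+60)<50)&(abs(F[...,0])<40)&(F[...,2]>50)
    print(n,"gate",yel.sum(),F[yel].mean(0),F[yel].min(0),F[yel].max(0))
    dk=(p.max(-1)<50)&(abs(F[...,0])<14)&(F[...,1]>-110)&(F[...,1]<-35)&(F[...,2]>40)
    print("dark below gate",dk.sum(),F[dk].min(0) if dk.any() else "",F[dk].max(0) if dk.any() else "")
E
```

```text
0 gate 13 [  1.76868551 -54.83224528 110.16028455] [ -3.80799777 -60.17295572  94.63357914] [ 13.50906555 -51.46510269 128.27381173]
dark below gate 21 [ -7.43005029 -46.89456177  97.06626371] [ 12.75275163 -38.76734456 114.00773813]
1 gate 39 [  5.56224224 -63.49929539 122.47173401] [ -3.14775139 -68.29523687 103.00354542] [ 15.92874706 -57.98794227 141.20193195]
dark below gate 2 [ -3.4280812  -53.30622936 113.47895721] [  0.21304598 -44.98959445 116.29548869]
```

View pics/g1.png

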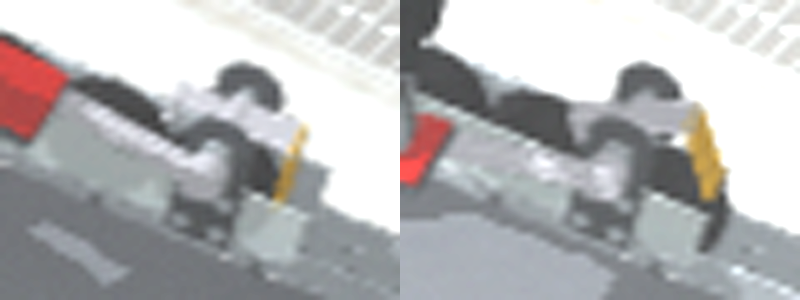

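Cap a crept about 9 mm forward with the slowly rising gate, and b followed it. That probably puts the catch on top of b, which would explain the jam. I'll release, let the caps settle, and press again in one quick stroke.

```bash
cat >> h.py <<'E'
O=np.array([.5194,.0686,0]);M=np.array([[c,-s,0],[s,c,0],[0,0,1]])
def gate():
    i=optics.get_image("scene");F=(pts(i)-O)@M*1000;p=i["pixels"].astype(int)
    yel=(p[...,0]>1.6*p[...,2])&(p[...,1]>1.25*p[...,2])&(abs(F[...,1]+60)<50)&(abs(F[...,0])<40)&(F[...,2]>50)
    print("gate",yel.sum(),F[yel].mean(0).round(),F[yel].max(0).round())
def pic(n):
    x=optics.get_image("scene")["pixels"][200:260,225:315,::-1]
    cv2.imwrite(f"pics/{n}.png",cv2.convertScaleAbs(cv2.resize(x,(600,400),interpolation=cv2.INTER_CUBIC),alpha=1.5))
def stroke(th=.70,vel=.3):
    r.move_linear(tcp(0,.004),vel=.1); t=r.current_t()
    r.move_linear(tcp(th),vel=vel)
    print("stroke",r.current_t()-t,r.current_contact_force().round(1),(r.current_tool_pos()-tcp(th)).round(4))
E
python3 - <<'E'
from h import *
release(.46); r.sleep(1.5); gate(); print(r.current_contact_force())
stroke(); r.sleep(.3); print(r.current_contact_force().round(1)); gate(); r.sleep(.9); pic("p2"); print(r.current_t(),r.current_contact_force().round(1))
E
```

```text
gate 37 [  5. -63. 122.] [ 17. -58. 144.]
[ 0.04719166  0.15789367 -0.33330346]
stroke 0.375 [-3.   1.6  3.4] [-0.0003  0.0002  0.0006]
[-2.2  1.7  3.4]
gate 42 [  7. -65. 130.] [ 23. -58. 149.]
12.3333 [ 2.2 -0.2  4.3]
```

View pics/p2.png

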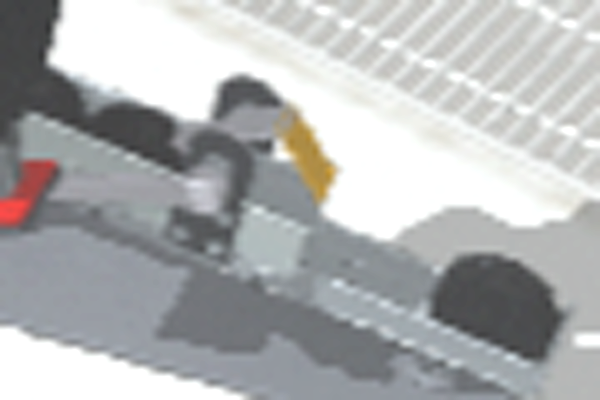

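Cap a is in the trough at (497,305), the gate is up at (310,155), and the next cap is held with force normal at about 4 N. Now I'll release and check that the gate comes down.

```bash
python3 - <<'E'
from h import *
r.move_linear(tcp(0,.03),vel=.3); r.sleep(1.5); gate(); pic("p3"); print(r.current_t(),r.current_contact_force().round(1))
E
```

```text
gate 12 [  2. -55. 110.] [ 16. -51. 129.]
14.4 [-0.3 -0.1  0.2]
```

View pics/p3.png

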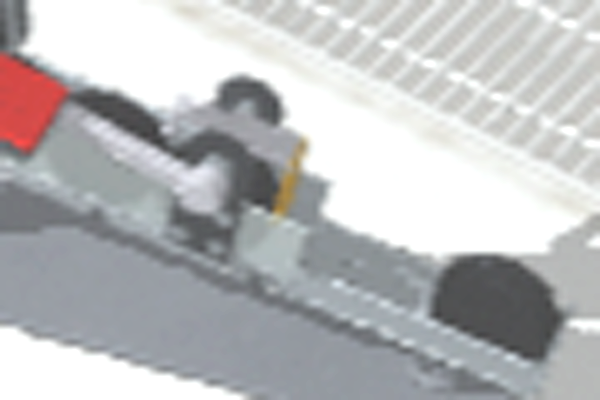

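The gate is down at (290,180), the next cap is resting against it, and cap a is in the trough at (497,305). I'll do the second quick stroke.

```bash
python3 - <<'E'
from h import *
r.sleep(.5); stroke(); r.sleep(1.3); print(r.current_contact_force().round(1)); gate()
r.move_linear(tcp(0,.04),vel=.3); r.sleep(2); gate(); pic("p4"); print(r.current_t(),r.current_contact_force().round(1))
E
```

```text
stroke 0.375 [-3.6  2.5  4.2] [-0.0002  0.0002  0.0006]
[1.8 0.3 3.7]
gate 43 [  6. -65. 131.] [ 20. -57. 149.]
gate 12 [  2. -55. 111.] [ 13. -50. 129.]
19.625 [ 0.3  0.5 -0.1]
```

View pics/p4.png

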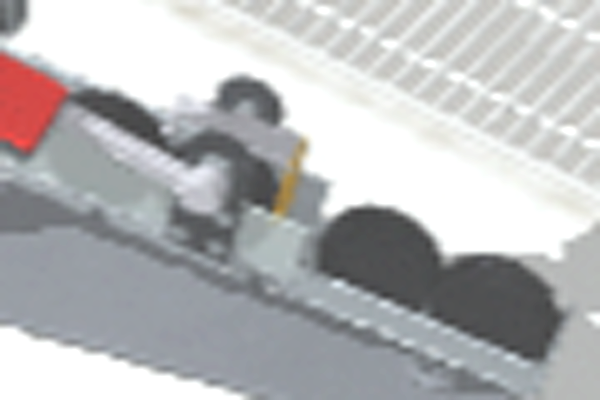

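Two caps are at rest in the trough at (380,250) and (497,305), the gate is down at (290,180), and the other two caps are behind it. I'm handing in.

```bash
python3 -c "
from cell import r
r.sleep(.5);print(r.hand_in())"
```

```text
the job is handed in; nothing more can be done
None
```

Job handed in at about 20 s: two caps rest in the trough, the gate is down, and the other two caps wait behind it; a first slow press jammed without freeing a cap, so I released it and used quick strokes (no verdict was returned).

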